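# Mix the blue-capped control serum gently on the vortex mixer

## Task

Mix the blue-capped tube gently on the vortex mixer: first turn the mixer's speed knob fully anticlockwise, down to its end stop, then take the tube from the rack and press it upright into the rubber cup until the cup has sunk about 5 mm, not onto its stop. The mixer runs only while the cup is held down, so finish still gripping the tube and holding the cup at that depth, with the robot itself not touching the mixer. Leave the other two tubes, the bottle and the funnel where they are.

Things in the scene. Friction and masses are not known exactly. Their poses are not given: they have to be found in the camera images.
- mixer: Vortex mixer, light grey housing 180 (x) x 130 (y) mm, fixed to the bench. Origin: centre of its underside, on the bench; z up; its front faces its own -x. The front half is a console that slopes up from 50 mm high at the front edge (x = -85 mm) to 84 mm at x = +9 mm, i.e. 20 degrees; behind it is a flat deck 84 mm high that carries the black rubber cup.
- knob_top (a point): Centre of the top face of the speed knob: a plain black ribbed cylinder, 36 mm in diameter, that stands 28 mm out of the sloping console (the housing is free around it, at least 25 mm on every side). Axes as the mixer's; the knob's axis leans 20 degrees from vertical towards the mixer's -x, so it points along (-0.342, 0, 0.940) in the mixer's frame. The point lies 50 mm to the mixer's -x of its origin and 93 mm above the bench. The white line on the top is the pointer.
- speed_knob (a joint): Angle of the speed knob, rad: 0 is the lowest speed, the anticlockwise end stop (seen from above; the pointer then is at the red scale mark); grows clockwise to 4.71 at the other stop. It stays where it is left; it turns with about 0.03 N m.
- cup_seat (a point): Centre of the inner floor of the mixer's rubber cup, where the tube's foot presses; z up. Not pressed it is 115 mm above the bench, 48 mm to the mixer's +x of its origin. The cup is round, open above, 15 mm deep inside; 15 mm radius at the floor, 22 mm at the rim, 28 mm outside radius. It moves down with the cup.
- mix_head (a joint): How far the cup is pushed down, m: 0 is up, 0.008 is on its stop. A spring lifts it: about 2.5 N to start it moving, 6.3 N at 5 mm, 8.5 N at the stop.
- rack: White one-row tube rack, 164 (x) x 44 (y) x 50 (z) mm, fixed to the bench. Origin: centre of its underside. Five holes in a row along its x axis at -60, -30, 0, 30, 60 mm; 18 mm holes; the tubes stand in the outer two and the middle one, their feet on a floor 6 mm above the bench.
- tube_blue: The tube to mix: capped clear plastic sample tube, 16 mm in diameter, 104 mm long, closed with a blue cap over its top 18 mm (17 mm wide), round foot, about 30 g. Origin: the lowest point of its foot; z along the tube to the cap. In the rack it stands 60 mm proud of the rack's top; the whole of that may be gripped.
- tube_red: Tube of the same make with a red cap, in the rack; stays there. Origin: lowest point of its foot.
- tube_yellow: Tube of the same make with a yellow cap, in the rack; stays there. Origin: lowest point of its foot.
- bottle: Amber bottle with a red cap, 66 mm in diameter, 170 mm tall; stands on the bench and stays. Origin: centre of its underside.
- funnel: Turquoise funnel standing upside down on its 96 mm rim, 115 mm tall; stays. Origin: centre of its underside.
Mind the look-alikes: they are no part of the job. What is shaped like the tube_blue but purple is not meant.

How it is judged (in metres and radians):
On the way, in this order (a step that is already met when the one before it is completed fails the run):
1. the speed knob is turned fully anticlockwise, onto its end stop (within 0.1 rad) (value of joint speed_knob below 0.1 rad), for 0.2 s.
2. the blue-capped tube is lifted clear out of the rack (z of tube_blue in the frame of rack above 0.055 m), for 0.1 s.
At the end, for the whole second after the job is handed in: Knob within 0.1 rad of its anticlockwise stop; fingers hold the blue-capped tube upright (15 deg) and still, foot in the cup, cup 3 to 7 mm down, 2.5 to 20 N; the arm does not touch the mixer; other tubes, bottle and funnel upright and within 20 mm of their start (value of joint speed_knob below 0.1 rad and value of joint mix_head between 0.003 and 0.007 m and contact force between tube_blue and mixer between 2.5 and 20 N and horizontal distance between tube_blue and cup_seat below 0.014 m and z of tube_blue in the frame of cup_seat below 0.006 m and angle between tube_blue's own z axis and vertical below 0.26 rad and linear speed of tube_blue below 0.02 m/s and contact force between the fingers and tube_blue above 1 N and contact force between the arm and mixer below 0.5 N and distance of each of tube_red, tube_yellow, bottle, funnel from where it was at the start of the episode below 0.02 m and angle between each of tube_red, tube_yellow, bottle, funnel's own z axis and vertical below 0.15 rad); the arm keeps its last pose, push and grip.
It fails at once if the mixer is started (cup pushed more than 2 mm down) before the speed is turned down (value of joint mix_head above 0.002 m and value of joint speed_knob above 0.15 rad).
It fails at once if the tube is rammed into the mixer with more than 35 N (contact force between tube_blue and mixer above 35 N).
It fails at once if another tube, the bottle or the funnel is moved more than 30 mm or tipped (distance of any of tube_red, tube_yellow, bottle, funnel from where it was at the start of the episode above 0.03 m or angle between any of tube_red, tube_yellow, bottle, funnel's own z axis and vertical above 0.3 rad).
It also fails if it takes over 72 s, if anything falls off the work surface, if the arm or the gripper's body presses on something with over 40 N, if the wrist force passes 120 N, or if a joint passes its speed limit or range.

## Robot

A 6-joint arm with a two-finger parallel gripper is mounted at the origin on the work surface. World frame = base frame: x ahead of the robot, y to its left, z up, the work surface at z = 0. Lengths are in mm, angles in degrees, forces in N, time in s.
With the tool pointing down it reaches from about 275 to 750 mm from the base axis. Payload 10.2 kg.
Tool frame: the origin (TCP) lies on the centre line of the jaws, within the pads' length; the fingertips stand 11 mm ahead of it and the grasp point (between the pads) lies 8 mm behind it; z points along the fingers, y is the line along which they close (so a half turn about z gives the same grasp; the last joint's range is limited). The gripper opens to 85 mm and grips with 20 to 120 N. Pads are 22 mm wide; open, the fingers measure 114 mm over their backs; the gripper's body (76 mm by 85 mm) begins 54 mm behind the grasp point. The pads swing forward as they close: fully open they stand 13 mm farther back than shut.
Start: joints at [-84.706, 17.928, 85.812, -0, 76.261, -12.8], TCP at [163.04, -499.048, 242.294] pointing down, gripper open.
Joint ranges: [-168.41, 168.41], [-55.51, 124.54], [10.69, 146.95], [-70.63, 250.63], [1, 178], [-165.06, 165.06]. Speed limits (degrees/s): [136.94, 136.94, 172.46, 180, 180, 180].

## Interface

Orientations are given as a 3x3 rotation matrix whose columns are the frame's x, y, z axes.
In Python, from workcell import bot gives the robot as it stands.
- The arm moves only by the tool carry_out, never from a script. Its argument "commands" is a list of rows, each an object with "hand": the gripper command: -1 is shut, 1 is fully open, values between are in proportion; "xyz": the shift along the tool's x, y, z in mm, a list of three; "twist": the turn about the tool's z in degrees. In form: [{"hand": hand, "xyz": [dx, dy, dz], "twist": twist}, ...]. A call has 1 to 8 rows; each row shifts and turns the commanded pose from where the row before left it, along the tool's axes as they then stand; what a row does not reach is not made up. A row lasts 1/8 s, in which the tool goes at most 62.5 mm and 10.7 degrees, less where a joint would pass 70% of its speed; a pose out of reach is approached as far as the arm can. A call with a gripper value outside its range is refused whole. The fingers move at their own pace and stop on an object; the grip force is fixed at half the most. Time passes only in rows, so rows that do not move let the fingers close. It gives the time, the measured TCP pose, the force, the opening and the grip force at its end, in the units of the state.
- bot.read_state(): the state, without advancing time (a new reading comes with each control period).
- bot.camera(name): name is "side" or "top"; returns a dict with "pixels" (420x560x3 uint8, red, green, blue), "fx", "fy", "cx", "cy" (pixels), "R" (3x3) and "t" (3): a world point X has camera coordinates R X + t. Camera axes: x right, y down, z forward; pixel columns grow to the right and rows downward; lengths in mm; the calibration is good to about 2 mm. A picture is of the moment at which its call begins. There is no depth.
- bot.sign_off(): hands the job in; it is judged then, once.
The state is a dict: "time_s": time; "q": joint angles; "qd": joint speeds; "joint_torque": joint torques, N m; "eef_pos": TCP position; "eef_rot": TCP orientation; "force": force on the tool from outside, world axes, zero at the start; "moment": the same for the moment, N m; "width": opening from 0.0 (shut) to 1.0 (fully open); "gripper_force": force on a finger pad.
Only numpy, scipy, OpenCV 4.12 (cv2) and the standard library are available. Lean on these libraries where they do the work, as an engineer would, in place of code of your own. Each camera call takes 0.05 s, during which the arm holds its last target. There are 200 camera calls.

## Working session

There is one attempt and no reset: what is moved stays moved. The work goes in short steps, Python scripts to look and compute and a tool call to move; the robot and the scene stay as the last step left them, time stands still between calls to the robot, and variables do not carry over. Pictures are saved under pics/ and viewed, at most 10 in all, crops included, and the job is handed in when it is done.

Besides the shell and the picture viewer there is one more tool, called after "Request:" as name([rows], argument=value, ...), one row to a line, values as JSON. carry_out: Moves the arm, as the interface text tells. Its arguments: {"type":"object","properties":{"commands":{"type":"array"}},"required":["commands"]}

```bash
mkdir -p pics; cat > h.py <<'E'
from workcell import bot
import cv2, numpy as np
def shot(n,f):
    c=bot.camera(n); cv2.imwrite('pics/'+f,cv2.cvtColor(c['pixels'],cv2.COLOR_RGB2BGR)); return c
def ray(c,u,v):
    R=np.array(c['R']);t=np.array(c['t']); o=-R.T@t
    d=R.T@np.array([(u-c['cx'])/c['fx'],(v-c['cy'])/c['fy'],1]); return o,d
def onz(c,u,v,z):
    o,d=ray(c,u,v); return o+d*(z-o[2])/d[2]
def proj(c,X):
    p=np.array(c['R'])@np.array(X,float)+np.array(c['t']); return c['fx']*p[0]/p[2]+c['cx'],c['fy']*p[1]/p[2]+c['cy']
E
python3 - <<'E'
from h import *
for n in('top','side'):
    c=shot(n,n+'1.png'); print(n,ray(c,280,210),c['fx'])
s=bot.read_state(); print(s['eef_rot'],s['force'],s['width'])
E
```

```text
top (array([ 552.85371662,   86.99471115, 1228.19323643]), array([ 0.08256528,  0.0099162 , -0.99654335])) 524.0450893112543
side (array([130.75877076, 588.61274539, 556.39941617]), array([ 0.59588569, -0.59820634, -0.53579588])) 380.29948543780847
[[ 9.50546068e-01  3.10583580e-01 -1.12659340e-04]
 [ 3.10583496e-01 -9.50545389e-01  1.16416817e-03]
 [ 2.54483701e-04 -1.14158560e-03 -9.99999316e-01]] [ 0.42972512  0.14895164 -0.30927886] 0.9960926398511447
```

View pics/top1.png

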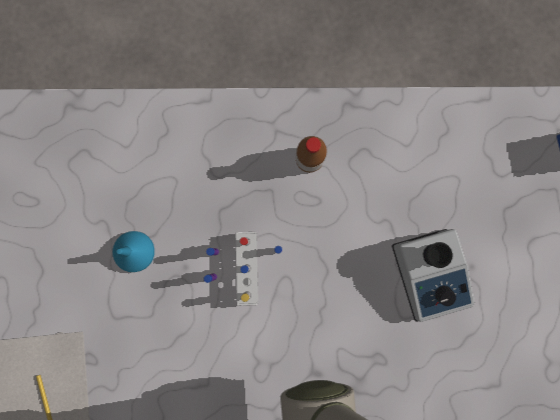

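View pics/side1.png

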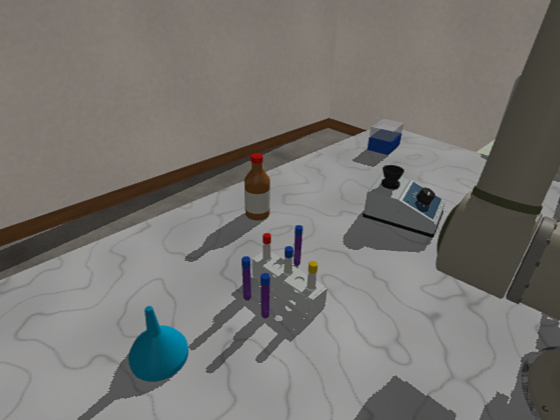

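The top view shows the mixer at about (435,275), with its cup at (438,255) and knob at (445,294). The rack has red at (244,241), blue at (244,269) and yellow at (246,297). Purple tubes stand at (212,252), (210,278) and (278,250).

```bash
python3 - <<'E'
from h import *
im=cv2.imread('pics/top1.png'); c=bot.camera('top'); s=bot.camera('side')
a=cv2.resize(im[225:325,385:485],(600,600),interpolation=cv2.INTER_CUBIC)
cv2.imwrite('pics/z.png',a)
def caps(cam,z):
    h=cv2.cvtColor(cam['pixels'],cv2.COLOR_RGB2HSV)
    for nm,lo,hi in(('blue',(106,150,60),(120,255,255)),('yellow',(20,150,100),(32,255,255)),('red',(0,190,110),(4,255,255))):
        n,l,st,ce=cv2.connectedComponentsWithStats(cv2.inRange(h,lo,hi))
        for i in range(1,n):
            if 12<st[i][4]<300: print(nm,st[i],ce[i].round(1),onz(cam,*ce[i],z).round(0))
caps(c,110);print();caps(s,101)
h=cv2.cvtColor(c['pixels'],cv2.COLOR_RGB2GRAY)
for nm,(x0,y0,x1,y1),z in(('cup',(420,238,458,272),130),('knob',(428,278,462,310),93)):
    m=(h[y0:y1,x0:x1]<32).astype(np.uint8); n,l,st,ce=cv2.connectedComponentsWithStats(m)
    i=1+st[1:,4].argmax(); p=ce[i]+[x0,y0]; print(nm,st[i],p,onz(c,*p,z).round(1))
E
```

```text
blue [558 135   2  10  14] [558.6 138.9] [ 797. -501.  110.]
blue [275 247   7   6  32] [278.  249.3] [561. 103. 110.]
blue [207 248   7   7  42] [210.1 251.2] [558. 247. 110.]
blue [241 266   7   7  37] [244.2 268.9] [520. 174. 110.]
blue [204 275   8   7  40] [207.8 278.1] [501. 252. 110.]
yellow [242 294   7   7  37] [244.7 297.1] [461. 173. 110.]
yellow [ 37 376  13  37  83] [ 42.7 394.3] [260. 596. 110.]

blue [296 225   6  11  59] [298.5 230.3] [556. 107. 101.]
blue [285 246   8  12  79] [288.5 251.6] [520. 172. 101.]
blue [242 257   8  12  86] [245.6 262.2] [552. 251. 101.]
blue [261 273   9  13 102] [265. 279.] [495. 256. 101.]
yellow [309 261   8   6  39] [312.8 263.4] [466. 164. 101.]
red [251 153  12   6  47] [256.4 155.7] [891. -73. 101.]
red [264 233   6   5  22] [266.6 235.2] [588. 167. 101.]
cup [ 13   6  19  23 269] [442.78066914 254.10037175] [ 550.9 -240.7  130. ]
knob [  7   8  16  16 132] [441.07575758 292.88636364] [ 468.2 -245.9   93. ]
```

View pics/z.png

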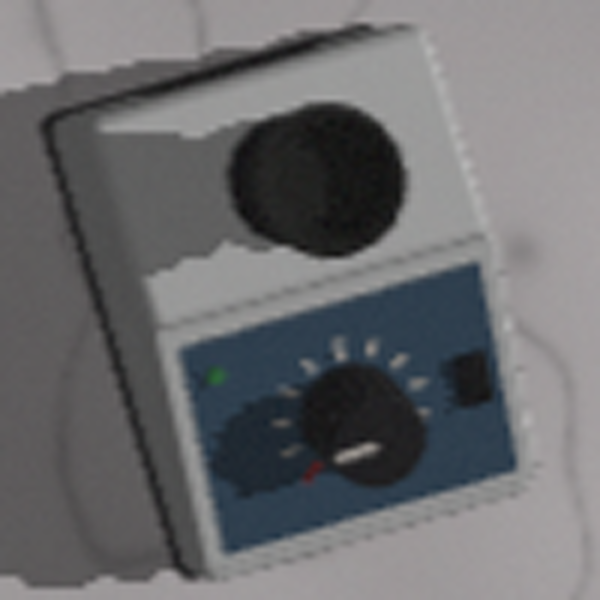

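The zoomed crop shows the cup's rim centred near (327,179), which is full-image (439.5,254.8). The knob's top face is near (377,438), i.e. (447.8,298), with its pointer aimed left at (337,460). The red mark is at (312,472), so the knob looks roughly 45° from its stop.

```bash
python3 - <<'E'
from h import *
c=bot.camera('top'); f=lambda X,Y,z:onz(c,385+(X+.5)/6-.5,225+(Y+.5)/6-.5,z)
cup=f(327,179,130);kn=f(377,438,93);print(cup,kn,np.linalg.norm((cup-kn)[:2]))
# deck rear corners / front edge for yaw
L=f(160,325,84);Rr=f(490,235,84);v=(L-Rr)[:2];print('deck edge len',np.linalg.norm(v),'y-axis yaw',np.degrees(np.arctan2(-v[0],v[1])))
d=(cup-kn)[:2];yaw=np.arctan2(d[1],d[0]);print('yaw cup-knob',np.degrees(yaw))
yaw=np.arctan2(-v[0],v[1]); ex=np.array([np.cos(yaw),np.sin(yaw)]);
o1=cup[:2]-48*ex;o2=kn[:2]+50*ex;print('origins',o1,o2)
o=(o1+o2)/2; ey=np.array([-ex[1],ex[0]])
def cons(X,Y):
    z=70.
    for _ in range(9):
        p=f(X,Y,z);mx=(p[:2]-o)@ex; z=50+(mx+85)*.364
    return mx,(p[:2]-o)@ey,z
cx=-40.4
for q in((312,472),(290,452),(282,422),(288,390),(308,366),(338,350),(370,348),(398,360),(418,383),(425,412)):
    m=cons(*q);a=np.degrees(np.arctan2(m[1],(m[0]-cx)/.94));print(q,np.round(m,1),'ang left of +x',round(a))
for q in((337,460),(380,447)):
    p=f(*q,93);print('ptr',(p[:2]-o)@ex+50,(p[:2]-o)@ey)
E
```

```text
[ 550.28625239 -233.00418966  130.        ] [ 458.24391846 -259.17041221   93.        ] 95.68940609254332
deck edge len 123.59445467143968 y-axis yaw 15.068517215268269
yaw cup-knob 15.869637210295211
origins [ 503.93670231 -245.48293989] [ 506.5246998  -246.17171405]
(312, 472) [-59.9  16.5  59.1] ang left of +x 141
(290, 452) [-50.3  23.1  62.6] ang left of +x 115
(282, 422) [-38.5  23.9  66.9] ang left of +x 85
(288, 390) [-27.4  19.5  71. ] ang left of +x 55
(308, 366) [-20.7  10.7  73.4] ang left of +x 27
(338, 350) [-17.8  -1.2  74.5] ang left of +x -3
(370, 348) [-20.3 -12.8  73.6] ang left of +x -31
(398, 360) [-27.4 -22.1  71. ] ang left of +x -58
(418, 383) [-37.8 -27.8  67.2] ang left of +x -84
(425, 412) [-49.2 -28.4  63. ] ang left of +x -108
ptr -2.5810289343202513 15.245142870159446
ptr -2.158906248797436 -0.7890125189704689
```

Request:
carry_out([
  {"hand":0.3,"xyz":[44.8,-17.1,0],"twist":0},
  {"hand":0.3,"xyz":[44.8,-17.1,0],"twist":0},
  {"hand":0.3,"xyz":[44.8,-17.1,0],"twist":0},
  {"hand":0.3,"xyz":[44.8,-17.1,0],"twist":0},
  {"hand":0.3,"xyz":[44.8,-17.1,0],"twist":0},
  {"hand":0.3,"xyz":[44.8,-17.1,0],"twist":0},
  {"hand":0.3,"xyz":[44.8,-17.1,0],"twist":0},
  {"hand":0.3,"xyz":[44.8,-17.1,0],"twist":0},
])

```text
time_s: 1.25
eef_pos: [462.3, -256.5, 242.3]
eef_rot: [[0.951, 0.311, 0.0], [0.311, -0.951, -0.0], [-0.0, 0.0, -1.0]]
force: [-0.1, -0.3, 0.7]
width: 0.652
gripper_force: 0.0
```

Request:
carry_out([
  {"hand":0.3,"xyz":[0,0,30],"twist":9},
  {"hand":0.3,"xyz":[0,0,30],"twist":8},
  {"hand":0.3,"xyz":[0,0,0],"twist":0},
  {"hand":0.3,"xyz":[0,0,0],"twist":0},
])

```text
time_s: 1.75
eef_pos: [461.6, -258.1, 183.5]
eef_rot: [[1.0, 0.022, 0.001], [0.022, -1.0, -0.001], [0.001, 0.001, -1.0]]
force: [0.1, -0.4, -0.4]
width: 0.648
gripper_force: 0.0
```

```bash
python3 - <<'E'
from h import *
c=shot('side','s2.png'); im=cv2.imread('pics/s2.png')
k=proj(c,(457,-259,93));t=proj(c,(461.6,-258.1,172));print(k,t,proj(c,(551,-233,130)))
x,y=int(k[0])-70,int(k[1])-70
cv2.imwrite('pics/s2z.png',cv2.resize(im[y:y+100,x:x+130],None,fx=6,fy=6,interpolation=cv2.INTER_CUBIC)); print(x,y)
E
```

```text
(np.float64(427.34754202626607), np.float64(192.17199442785926)) (np.float64(432.95022311140985), np.float64(162.90221353938296)) (np.float64(391.5592123439774), np.float64(169.41954747505477))
357 122
```

View pics/s2z.png

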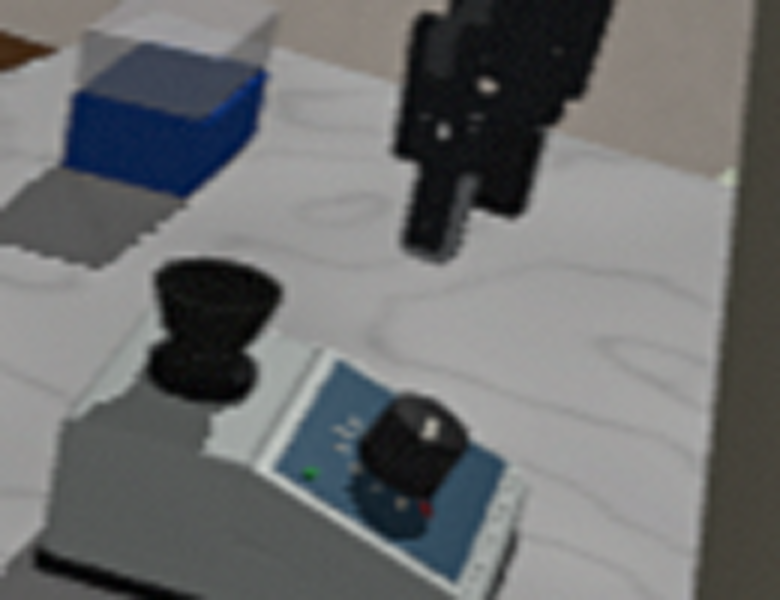

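The side view puts the knob's top at (427.8,193.2), against a predicted (427.3,192.2), and the gripper is directly above it. I'll go down and close.

Request:
carry_out([
  {"hand":0.3,"xyz":[0,0,30],"twist":0},
  {"hand":0.3,"xyz":[0,0,30],"twist":0},
  {"hand":0.3,"xyz":[0,0,20],"twist":0},
  {"hand":0.3,"xyz":[0,0,15],"twist":0},
  {"hand":0.3,"xyz":[0,0,0],"twist":0},
])

```text
time_s: 2.42
eef_pos: [461.2, -257.8, 87.3]
eef_rot: [[1.0, 0.02, -0.0], [0.02, -1.0, 0.0], [-0.0, -0.0, -1.0]]
force: [0.7, -0.5, 0.9]
width: 0.655
gripper_force: 0.0
```

Request:
carry_out([
  {"hand":-0.4,"xyz":[0,0,0],"twist":0},
  {"hand":-0.4,"xyz":[0,0,0],"twist":0},
  {"hand":-0.4,"xyz":[0,0,0],"twist":0},
  {"hand":-0.4,"xyz":[0,0,0],"twist":0},
])

```text
time_s: 2.92
eef_pos: [462.1, -261.4, 89.9]
eef_rot: [[1.0, 0.02, 0.004], [0.02, -1.0, -0.009], [0.004, 0.009, -1.0]]
force: [-4.1, -13.6, 4.0]
width: 0.392
gripper_force: 59.0
```

Request:
carry_out([
  {"hand":-0.4,"xyz":[0,3,0],"twist":0},
  {"hand":-0.4,"xyz":[0,0,0],"twist":-8},
  {"hand":-0.4,"xyz":[0,0,0],"twist":-8},
  {"hand":-0.4,"xyz":[0,0,0],"twist":-8},
  {"hand":-0.4,"xyz":[0,0,0],"twist":-8},
  {"hand":-0.4,"xyz":[0,0,0],"twist":0},
])

```text
time_s: 3.68
eef_pos: [463.0, -259.6, 88.2]
eef_rot: [[0.837, 0.546, 0.005], [0.546, -0.838, 0.001], [0.004, 0.002, -1.0]]
force: [7.7, 9.9, -2.8]
width: 0.386
gripper_force: 69.5
```

```bash
python3 - <<'E'
from h import *
s=bot.read_state(); print(s['force'],s['moment'],s['joint_torque'])
c=shot('side','s3.png'); im=cv2.imread('pics/s3.png')
cv2.imwrite('pics/s3z.png',cv2.resize(im[162:232,380:470],None,fx=6,fy=6,interpolation=cv2.INTER_CUBIC))
E
```

```text
[ 7.65643109  9.90429193 -2.81832741] [ 0.57558871 -2.15134755 -0.51217911] [ -6.12719938 -45.44327259 -21.76518202  -2.62262084   1.07160263
  -1.10712446]
```

View pics/s3z.png

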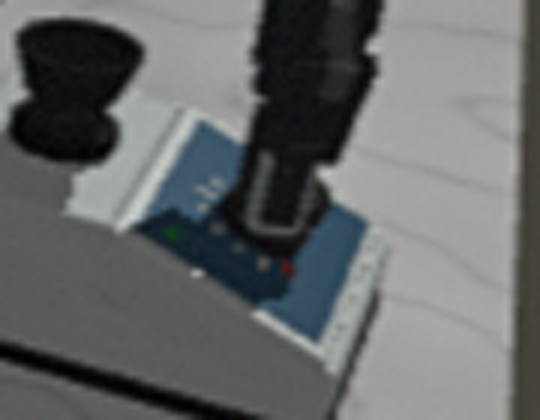

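The finger is in contact on the knob's left side, with the red mark at (288,268) in the crop. That was about 32° of turn, so I'll regrip and turn again onto the stop.

Request:
carry_out([
  {"hand":0.3,"xyz":[0,0,0],"twist":0},
  {"hand":0.3,"xyz":[0,0,0],"twist":0},
  {"hand":0.3,"xyz":[0,0,0],"twist":8},
  {"hand":0.3,"xyz":[0,0,0],"twist":8},
  {"hand":0.3,"xyz":[0,0,0],"twist":8},
  {"hand":0.3,"xyz":[0,0,0],"twist":8},
  {"hand":0.3,"xyz":[0,0,0],"twist":0},
])

```text
time_s: 4.6
eef_pos: [461.4, -261.0, 87.6]
eef_rot: [[1.0, 0.02, 0.0], [0.02, -1.0, -0.001], [0.0, 0.001, -1.0]]
force: [-0.8, -0.3, 0.2]
width: 0.65
gripper_force: 0.0
```

Request:
carry_out([
  {"hand":-0.4,"xyz":[0,0,0],"twist":0},
  {"hand":-0.4,"xyz":[0,0,0],"twist":0},
  {"hand":-0.4,"xyz":[0,0,0],"twist":0},
  {"hand":-0.4,"xyz":[0,0,0],"twist":-6},
  {"hand":-0.4,"xyz":[0,0,0],"twist":-6},
  {"hand":-0.4,"xyz":[0,0,0],"twist":0},
])

```text
time_s: 5.35
eef_pos: [460.9, -261.5, 88.8]
eef_rot: [[0.973, 0.23, -0.001], [0.23, -0.973, -0.002], [-0.001, 0.002, -1.0]]
force: [-8.2, 1.1, 13.8]
width: 0.396
gripper_force: 58.8
```

```bash
python3 - <<'E'
from h import *
s=bot.read_state(); print(s['force'],s['moment'],s['joint_torque'][5])
E
```

```text
[-8.1569228   1.11913395 13.76324694] [-0.40525503  1.43463377 -0.15605007] -0.5881333909928799
```

Request:
carry_out([
  {"hand":-0.4,"xyz":[0,0,0],"twist":-6},
  {"hand":-0.4,"xyz":[0,0,0],"twist":-6},
  {"hand":-0.4,"xyz":[0,0,0],"twist":0},
])

```text
time_s: 5.72
eef_pos: [462.7, -259.9, 88.2]
eef_rot: [[0.905, 0.426, 0.004], [0.426, -0.905, 0.001], [0.004, 0.001, -1.0]]
force: [6.4, 8.3, 5.9]
width: 0.393
gripper_force: 64.5
```

```bash
python3 - <<'E'
from h import *
s=bot.read_state(); print(s['force'],s['moment'],s['joint_torque'][5])
E
```

```text
[6.40776925 8.33089824 5.90062423] [ 1.17410787 -1.23507821 -0.37552559] -0.800581444054842
```

Request:
carry_out([
  {"hand":-0.4,"xyz":[0,0,0],"twist":-6},
  {"hand":-0.4,"xyz":[0,0,0],"twist":-6},
  {"hand":-0.4,"xyz":[0,0,0],"twist":0},
  {"hand":0.3,"xyz":[0,0,0],"twist":0},
  {"hand":0.3,"xyz":[0,0,0],"twist":0},
  {"hand":0.3,"xyz":[0,0,0],"twist":0},
])

```text
time_s: 6.48
eef_pos: [461.1, -261.0, 87.3]
eef_rot: [[0.798, 0.603, -0.0], [0.603, -0.798, -0.0], [-0.0, -0.0, -1.0]]
force: [0.1, -0.3, 0.3]
width: 0.649
gripper_force: 0.0
```

Request:
carry_out([
  {"hand":0.3,"xyz":[0,0,-40],"twist":0},
  {"hand":0.3,"xyz":[0,0,-50],"twist":0},
  {"hand":0.3,"xyz":[0,0,-60],"twist":0},
  {"hand":0.3,"xyz":[-55,0,0],"twist":0},
  {"hand":0.3,"xyz":[-55,0,0],"twist":0},
  {"hand":0.3,"xyz":[-55,0,0],"twist":0},
  {"hand":0.3,"xyz":[0,0,0],"twist":0},
])

```text
time_s: 7.35
eef_pos: [327.2, -362.2, 237.3]
eef_rot: [[0.8, 0.599, -0.0], [0.599, -0.8, -0.0], [-0.001, -0.0, -1.0]]
force: [0.5, -0.1, -0.5]
width: 0.65
gripper_force: 0.0
```

```bash
python3 - <<'E'
from h import *
c=shot('top','t4.png'); im=cv2.imread('pics/t4.png')
cv2.imwrite('pics/t4z.png',cv2.resize(im[225:325,385:485],(600,600),interpolation=cv2.INTER_CUBIC))
E
```

```text
(no output)
```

View pics/t4z.png

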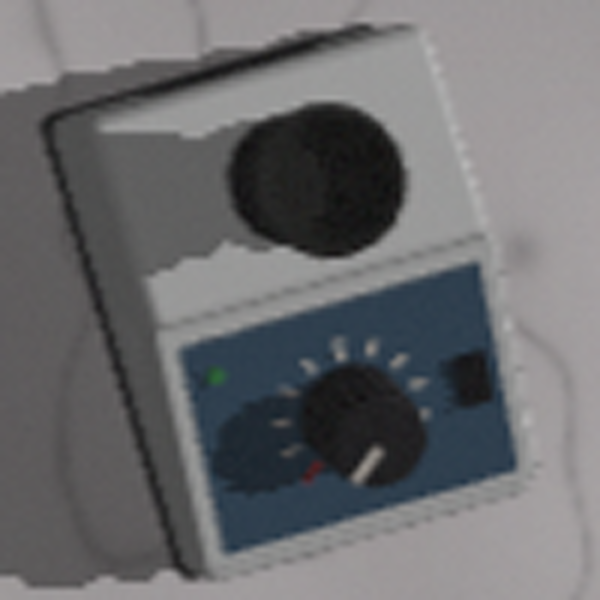

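The pointer now runs from (380,448) to (357,480). I'll check its angle on the tilted top face against the stop, which is at 135° from mixer +x.

```bash
python3 - <<'E'
from h import *
im=cv2.imread('pics/t4.png');im0=cv2.imread('pics/top1.png'); c=bot.camera('top')
yaw=np.radians(15.4);ex=np.array([np.cos(yaw),np.sin(yaw)]);ey=np.array([-ex[1],ex[0]]);o=np.array([505,-246])
def top(u,v):
    z=93
    for _ in range(9):
        p=onz(c,u,v,z)[:2]-o; z=93+(p@ex+50)*.364
    return np.array([(p@ex+50)/.94,p@ey])
for I in(im0,im):
    g=cv2.cvtColor(I,cv2.COLOR_BGR2GRAY)[292:308,438:455]
    ys,xs=np.nonzero(g>85); w=g[ys,xs].astype(float)-60
    P=np.array([top(x+438,y+292) for x,y in zip(xs,ys)])
    m=(P*w[:,None]).sum(0)/w.sum(); ok=np.hypot(*(P-m).T)<13; P=P[ok];w=w[ok];m=(P*w[:,None]).sum(0)/w.sum()
    C=((P-m)*w[:,None]).T@(P-m); d=np.linalg.eigh(C)[1][:,1]; d*=1 if d@[-.5,1]>0 else -1
    print(len(P),m,'line',np.degrees(np.arctan2(d[1],d[0])))
E
```

```text
11 [-1.59883835  8.14512838] line 93.47646181669819
14 [-7.71912956  5.37383042] line 132.75395940306333
```

The pointer has gone from 93° to 133°, and the stop is at about 135°. I commanded more turn than the knob moved, so it slipped and is on its stop. Next is the tube.

Request:
carry_out([
  {"hand":0,"xyz":[0,0,0],"twist":9.2},
  {"hand":0,"xyz":[0,0,0],"twist":9.2},
  {"hand":0,"xyz":[0,0,0],"twist":9.2},
  {"hand":0,"xyz":[0,0,0],"twist":9.2},
  {"hand":0,"xyz":[16,-45,0],"twist":0},
  {"hand":0,"xyz":[16,-45,0],"twist":0},
  {"hand":0,"xyz":[16,-45,0],"twist":0},
  {"hand":0,"xyz":[16,-45,0],"twist":0},
])

```text
time_s: 8.45
eef_pos: [393.6, -177.5, 237.4]
eef_rot: [[1.0, 0.007, 0.0], [0.007, -1.0, -0.0], [0.0, 0.0, -1.0]]
force: [-0.1, -0.4, 0.5]
width: 0.501
gripper_force: 0.0
```

Request:
carry_out([
  {"hand":0,"xyz":[16,-45,0],"twist":0},
  {"hand":0,"xyz":[16,-45,0],"twist":0},
  {"hand":0,"xyz":[16,-45,0],"twist":0},
  {"hand":0,"xyz":[16,-45,0],"twist":0},
  {"hand":0,"xyz":[16,-45,0],"twist":0},
  {"hand":0,"xyz":[16,-45,0],"twist":0},
  {"hand":0,"xyz":[16,-45,0],"twist":0},
  {"hand":0,"xyz":[0,0,0],"twist":0},
])

```text
time_s: 9.45
eef_pos: [503.1, 139.3, 236.9]
eef_rot: [[1.0, 0.011, -0.0], [0.011, -1.0, 0.0], [-0.0, -0.0, -1.0]]
force: [-0.4, 0.1, 0.4]
width: 0.502
gripper_force: 0.0
```

Request:
carry_out([
  {"hand":0,"xyz":[17,-34,20],"twist":0.6},
  {"hand":0,"xyz":[0,0,40],"twist":0},
  {"hand":0,"xyz":[0,0,30],"twist":0},
  {"hand":0,"xyz":[0,0,0],"twist":0},
  {"hand":0,"xyz":[0,0,0],"twist":0},
])

```text
time_s: 10.07
eef_pos: [520.5, 169.8, 148.7]
eef_rot: [[1.0, -0.005, 0.002], [-0.005, -1.0, 0.0], [0.002, -0.0, -1.0]]
force: [-0.1, 1.0, -0.1]
width: 0.501
gripper_force: 0.0
```

```bash
python3 - <<'E'
from h import *
s=bot.read_state(); print(s['eef_pos'],s['q'])
c=shot('side','s5.png'); im=cv2.imread('pics/s5.png')
print(proj(c,s['eef_pos']-np.array([0,0,11])),proj(c,(520,173,110)))
cv2.imwrite('pics/s5z.png',cv2.resize(im[190:320,220:360],None,fx=4.5,fy=4.5,interpolation=cv2.INTER_CUBIC))
E
```

```text
[520.47315134 169.81641401 148.73654689] [ 5.80614821e+00  2.57712512e+01  8.92575661e+01 -1.92274000e-03
  6.48575191e+01  9.61033820e+01]
(np.float64(289.8178911512058), np.float64(235.61818699048763)) (np.float64(288.3043971702923), np.float64(248.24143687207234))
```

View pics/s5z.png

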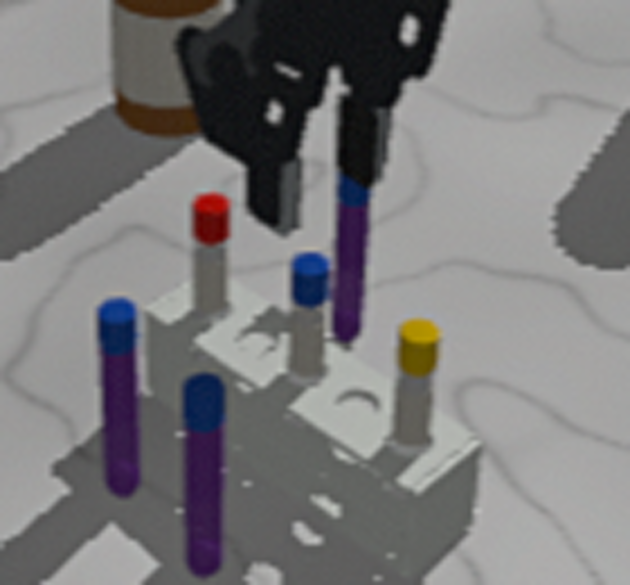

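The gripper is centred over the blue cap, at (310,280) in the crop. The open fingers miss the red, yellow and purple tubes, so I'll descend and grip.

Request:
carry_out([
  {"hand":0,"xyz":[0,-3,20],"twist":0},
  {"hand":0,"xyz":[0,0,30],"twist":0},
  {"hand":0,"xyz":[0,0,20],"twist":0},
  {"hand":0,"xyz":[0,0,10],"twist":0},
  {"hand":0,"xyz":[0,0,0],"twist":0},
  {"hand":-1,"xyz":[0,0,0],"twist":0},
  {"hand":-1,"xyz":[0,0,0],"twist":0},
  {"hand":-1,"xyz":[0,0,0],"twist":0},
])

```text
time_s: 11.12
eef_pos: [520.5, 172.9, 68.2]
eef_rot: [[1.0, -0.005, 0.002], [-0.005, -1.0, 0.0], [0.002, -0.0, -1.0]]
force: [-0.3, 0.0, 5.0]
width: 0.171
gripper_force: 58.4
```

Request:
carry_out([
  {"hand":-1,"xyz":[0,0,0],"twist":0},
  {"hand":-1,"xyz":[0,0,0],"twist":0},
])

```text
time_s: 11.38
eef_pos: [520.5, 172.9, 68.1]
eef_rot: [[1.0, -0.005, 0.002], [-0.005, -1.0, 0.0], [0.002, -0.0, -1.0]]
force: [-0.8, 0.2, 7.0]
width: 0.169
gripper_force: 58.5
```

Request:
carry_out([
  {"hand":-1,"xyz":[0,0,-10],"twist":0},
  {"hand":-1,"xyz":[0,0,-25],"twist":0},
  {"hand":-1,"xyz":[0,0,-40],"twist":0},
  {"hand":-1,"xyz":[0,0,-40],"twist":0},
  {"hand":-1,"xyz":[0,0,-40],"twist":0},
  {"hand":-1,"xyz":[0,0,-25],"twist":0},
  {"hand":-1,"xyz":[0,0,0],"twist":0},
])

```text
time_s: 12.25
eef_pos: [520.4, 172.8, 249.1]
eef_rot: [[1.0, -0.005, 0.003], [-0.005, -1.0, 0.0], [0.003, -0.0, -1.0]]
force: [-0.0, 0.2, -0.6]
width: 0.17
gripper_force: 58.6
```

Request:
carry_out([
  {"hand":-1,"xyz":[3,20,0],"twist":0},
  {"hand":-1,"xyz":[3,35,0],"twist":0},
  {"hand":-1,"xyz":[3,40,0],"twist":0},
  {"hand":-1,"xyz":[3,40,0],"twist":0},
  {"hand":-1,"xyz":[3,40,0],"twist":0},
  {"hand":-1,"xyz":[3,40,0],"twist":0},
  {"hand":-1,"xyz":[3,40,0],"twist":0},
  {"hand":-1,"xyz":[3,40,0],"twist":0},
])

```text
time_s: 13.25
eef_pos: [541.8, -123.5, 245.9]
eef_rot: [[1.0, -0.005, -0.002], [-0.005, -1.0, 0.001], [-0.002, -0.001, -1.0]]
force: [-0.1, 0.3, -0.4]
width: 0.17
gripper_force: 58.6
```

Request:
carry_out([
  {"hand":-1,"xyz":[2,40,0],"twist":0},
  {"hand":-1,"xyz":[2,40,0],"twist":0},
  {"hand":-1,"xyz":[2,20,0],"twist":0},
  {"hand":-1,"xyz":[0,11,0],"twist":0},
  {"hand":-1,"xyz":[0,0,0],"twist":0},
  {"hand":-1,"xyz":[0,0,0],"twist":0},
  {"hand":-1,"xyz":[0,0,0],"twist":0},
])

```text
time_s: 14.12
eef_pos: [547.9, -232.6, 247.5]
eef_rot: [[1.0, -0.004, 0.0], [-0.004, -1.0, -0.0], [0.0, 0.0, -1.0]]
force: [0.8, -1.4, -1.1]
width: 0.174
gripper_force: 58.6
```

```bash
python3 - <<'E'
from h import *
s=bot.read_state(); p=s['eef_pos'];print(p,s['force'])
c=shot('side','s6.png'); im=cv2.imread('pics/s6.png')
f=proj(c,p-np.array([0,0,62]));k=proj(c,(551,-233,130));print('foot',f,'rim',k,'crop',int(k[0])-60,int(k[1])-80)
x,y=int(k[0])-60,int(k[1])-80
cv2.imwrite('pics/s6z.png',cv2.resize(im[y:y+120,x:x+120],None,fx=5,fy=5,interpolation=cv2.INTER_CUBIC))
E
```

```text
[ 547.93266066 -232.55900836  247.50210978] [ 0.82264613 -1.44749536 -1.07642852]
foot (np.float64(396.5665929800658), np.float64(149.62465194810204)) rim (np.float64(391.5592123439774), np.float64(169.41954747505477)) crop 331 89
```

View pics/s6z.png

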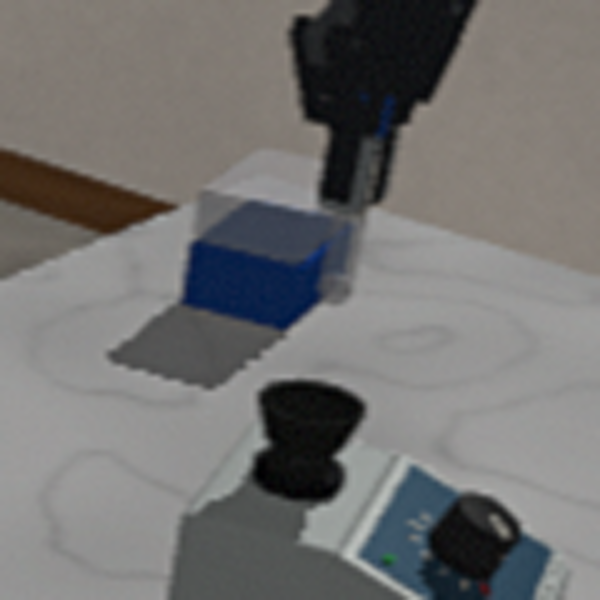

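The tube hangs upright, its foot at (332,302) in the crop, and the cup's rim is at (312,402). The foot is 1–2 px from where I predicted, so I'll shift about 2 mm and go down.

Request:
carry_out([
  {"hand":-1,"xyz":[1,2.4,15],"twist":0},
  {"hand":-1,"xyz":[0,0,25],"twist":0},
  {"hand":-1,"xyz":[0,0,20],"twist":0},
  {"hand":-1,"xyz":[0,0,5],"twist":0},
  {"hand":-1,"xyz":[0,0,0],"twist":0},
  {"hand":-1,"xyz":[0,0,0],"twist":0},
  {"hand":-1,"xyz":[0,0,0],"twist":0},
])

```text
time_s: 15.05
eef_pos: [549.0, -235.9, 182.9]
eef_rot: [[1.0, -0.005, 0.001], [-0.005, -1.0, -0.001], [0.001, 0.001, -1.0]]
force: [-0.1, -0.2, 0.1]
width: 0.175
gripper_force: 58.6
```

Request:
carry_out([
  {"hand":-1,"xyz":[0,0,3],"twist":0},
  {"hand":-1,"xyz":[0,0,0],"twist":0},
  {"hand":-1,"xyz":[0,0,0],"twist":0},
])

```text
time_s: 15.42
eef_pos: [548.8, -235.8, 179.3]
eef_rot: [[1.0, -0.005, 0.0], [-0.005, -1.0, 0.0], [0.0, -0.0, -1.0]]
force: [0.4, -0.7, -0.8]
width: 0.17
gripper_force: 58.6
```

Request:
carry_out([
  {"hand":-1,"xyz":[0,0,2],"twist":0},
  {"hand":-1,"xyz":[0,0,0],"twist":0},
  {"hand":-1,"xyz":[0,0,0],"twist":0},
])

```text
time_s: 15.8
eef_pos: [548.8, -235.8, 177.4]
eef_rot: [[1.0, -0.005, 0.0], [-0.005, -1.0, -0.0], [0.0, 0.0, -1.0]]
force: [-0.0, -0.3, 1.0]
width: 0.167
gripper_force: 58.8
```

Request:
carry_out([
  {"hand":-1,"xyz":[0,0,2],"twist":0},
  {"hand":-1,"xyz":[0,0,0],"twist":0},
  {"hand":-1,"xyz":[0,0,0],"twist":0},
])

```text
time_s: 16.18
eef_pos: [548.9, -235.8, 175.5]
eef_rot: [[1.0, -0.005, 0.0], [-0.005, -1.0, -0.0], [0.0, 0.0, -1.0]]
force: [-0.3, 0.1, 3.2]
width: 0.169
gripper_force: 58.9
```

Request:
carry_out([
  {"hand":-1,"xyz":[0,0,2],"twist":0},
  {"hand":-1,"xyz":[0,0,0],"twist":0},
  {"hand":-1,"xyz":[0,0,0],"twist":0},
])

```text
time_s: 16.55
eef_pos: [548.9, -235.8, 173.4]
eef_rot: [[1.0, -0.005, 0.0], [-0.005, -1.0, -0.0], [0.0, 0.0, -1.0]]
force: [0.3, -0.8, 5.2]
width: 0.169
gripper_force: 59.0
```

Request:
carry_out([
  {"hand":-1,"xyz":[0,0,1.4],"twist":0},
  {"hand":-1,"xyz":[0,0,0],"twist":0},
  {"hand":-1,"xyz":[0,0,0],"twist":0},
  {"hand":-1,"xyz":[0,0,0],"twist":0},
])

```text
time_s: 17.05
eef_pos: [548.9, -235.8, 172.0]
eef_rot: [[1.0, -0.005, 0.0], [-0.005, -1.0, -0.0], [0.0, 0.0, -1.0]]
force: [0.2, 1.2, 5.3]
width: 0.167
gripper_force: 59.1
```

```bash
python3 - <<'E'
from h import *
f=[]
for i in range(8):
    c=bot.camera('side'); s=bot.read_state(); f.append([*s['force'],s['eef_pos'][2]])
print(np.mean(f,0),np.std(f,0))
cv2.imwrite('pics/s7z.png',cv2.resize(cv2.cvtColor(c['pixels'],cv2.COLOR_RGB2BGR)[110:230,331:451],None,fx=5,fy=5,interpolation=cv2.INTER_CUBIC))
E
```

```text
[-2.90151081e-02 -2.96468030e-01  5.34023105e+00  1.72045346e+02] [0.53462919 0.32158989 0.39853423 0.01233278]
```

View pics/s7z.png

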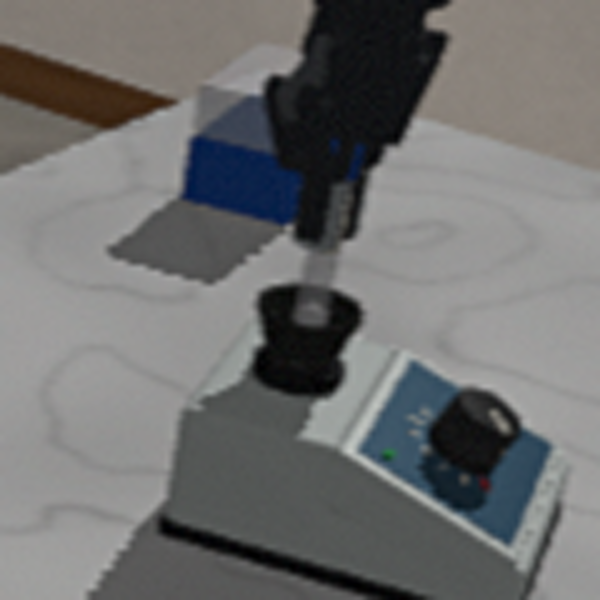

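The tube stands upright in the middle of the cup and the fingers are well clear of it. Force and height put the cup 4–5 mm down, so I'm handing in.

```bash
python3 -c "
from workcell import bot
print(bot.sign_off())"
```

```text
the job is handed in; nothing more can be done
None
```

I handed the job in with the knob turned to its anticlockwise stop and the blue-capped tube gripped upright in the cup, pressed about 4–5 mm down at roughly 5.5 N, with the fingers clear of the mixer; no verdict came back.

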